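Hold the transformer deck over the open chassis

TASK

Take the transformer deck (the small open metal tray) by its transformer, carry it level over the rack of standing circuit boards with its two thumb nuts lying loose in it, and hold it over the open chassis, each corner hole straight above its stud and its terminal strip on the cable-gland side, so that a colleague can plug in the short lead underneath. Stop with the underside about a centimetre above the stud tips and finish while still holding it there, level and still: nothing is set down or let go, and the nuts are still in the tray. Do not touch the chassis or the rack, with the deck or the arm, and leave the other things on the bench where they are.

Things in the scene. Friction and masses are not known exactly. Their poses are not given: they have to be found in the camera images.
- deck: Transformer deck, loose, 0.5 to 0.85 kg: open tray of bare sheet metal, 110 mm (x) by 160 mm (y), floor 3 mm, rim 3 mm thick and 14 mm high, a 9 mm hole in each corner of the floor. Origin: centre of its underside, z up. It lies flat on the bench left or right of the rack, yaw within 0.5 rad of 0. Centre of mass within 4 mm of the vertical through the origin.
- chassis: Open chassis, fixed, on the other side of the rack, yaw within 0.4 rad of 0: grey metal box 150 mm (x) by 200 mm (y), walls 26 mm high, parts inside up to 30 mm, four cable glands sticking out 20 mm from its -x wall. Four posts, shoulders at 42 mm, end in 4 mm studs, tips at 52 mm. Origin: centre of its underside, z up. Deck is in line when origins and x, y axes match from above.
- rack: Rack of standing circuit boards, fixed between deck and chassis: black base 280 mm (x) by 110 mm (y) with six upright green boards carrying yellow parts, top at 122 mm above the bench. Origin: centre of its underside; its long x axis is within 0.1 rad of world x.
- deck_grip (a point): Grip point in the transformer at the deck's middle, 34 mm above the underside. The dark core is 30 mm in deck x, 50 mm in y, from 3 to 47 mm high; a copper winding (46 mm in x, 26 in y, up to 39 mm high) bulges from its x faces, so grip the flat y faces, closing along deck y. Beside them the floor is free to the rim, but for the low nuts.
- deck_strip (a point): Middle of the top of the grey terminal strip (14 mm by 112 mm, top 16 mm above the underside) along the deck's -x side, 43 mm from the origin. Along the +x side runs a green board with four pale yellow relays, up to 25 mm high.
- nut1: Knurled brass thumb nut, 18 mm across, 8 mm high, 12 g, lying loose and flat on the deck's floor, at about x -21, y +46 mm in the deck's frame. Origin: centre of its underside.
- nut2: The second thumb nut, the same, at about x -21, y -46 mm in the deck's frame.
- deck_hole_a (a point): Corner hole A of the deck, at its underside: 44 mm and 69 mm from the origin along the deck's +x, +y.
- chassis_stud_a (a point): Tip of chassis stud A, on which deck hole A belongs: 44 mm and 69 mm from the origin along the chassis's +x, +y, 52 mm high.
- deck_hole_c (a point): Corner hole C of the deck, at its underside: 44 mm and 69 mm from the origin along the deck's -x, -y.
- chassis_stud_c (a point): Tip of chassis stud C, on which deck hole C belongs: 44 mm and 69 mm from the origin along the chassis's -x, -y, 52 mm high.
- screwdriver: Bystander: screwdriver with red handle, 190 mm long, lying near the chassis's gland side. Origin: under its middle.
- solder_reel: Bystander: solder reel standing on end beyond the deck's relay side, 60 mm across, 48 mm high. Origin: centre of its underside.
- flux_bottle: Bystander: small white bottle, 36 mm across, 75 mm high, at the far end of the rack. Origin: centre of its underside.
- tape_roll: Bystander: roll of yellow tape lying flat, 72 mm across, 18 mm high, at the robot's end of the rack. Origin: centre of its underside.
- multimeter: Bystander: black multimeter lying flat, 150 x 75 x 37 mm, far from the robot. Origin: centre of its underside.
- side_cutters: Bystander: side cutters with blue handles, 140 mm long, 13 mm high, lying at the far left. Origin: near the joint.
- spare_board: Bystander: spare relay board lying flat, 90 x 100 x 19 mm, at the far right. Origin: centre of its underside.

How it is judged (in metres and radians):
On the way, in this order (a step that is already met when the one before it is completed fails the run):
1. the deck is lifted clear of the bench in the gripper (height (world z) of deck above 0.05 m and contact force between the fingers and deck above 2 N), for 0.2 s.
2. the deck is carried over the rack, above the tops of the boards (y of deck in the frame of rack between -0.06 and 0.06 m and x of deck in the frame of rack between -0.195 and 0.195 m and height (world z) of deck above 0.124 m), for 0.05 s.
At the end, for the whole second after the job is handed in: The deck is held in the gripper, at rest, not touching the chassis, tilted under 4 degrees; corner holes A and C are within 7 mm sideways of their own studs and 3 to 25 mm above the stud tips (terminal strip on the gland side); both nuts lie in the tray (horizontal distance between deck_hole_a and chassis_stud_a below 0.007 m and z of deck_hole_a in the frame of chassis between 0.055 and 0.077 m and horizontal distance between deck_hole_c and chassis_stud_c below 0.007 m and z of deck_hole_c in the frame of chassis between 0.055 and 0.077 m and angle between deck's own z axis and vertical below 0.07 rad and linear speed of deck below 0.02 m/s and contact force between the fingers and deck above 2 N and contact force between deck and chassis below 0.3 N and x of nut1 in the frame of deck between -0.055 and 0.055 m and y of nut1 in the frame of deck between -0.08 and 0.08 m and z of nut1 in the frame of deck between -0.002 and 0.03 m and x of nut2 in the frame of deck between -0.055 and 0.055 m and y of nut2 in the frame of deck between -0.08 and 0.08 m and z of nut2 in the frame of deck between -0.002 and 0.03 m); the arm keeps its last pose, push and grip.
It fails at once if the deck is tipped more than 15 degrees (angle between deck's own z axis and vertical above 0.26 rad).
It fails at once if the chassis is touched (over 1 N) (contact force between chassis and anything else above 1 N).
It fails at once if the rack is touched (over 1 N) (contact force between rack and anything else above 1 N).
It fails at once if another thing on the bench is moved by more than 20 mm (distance of any of screwdriver, solder_reel, flux_bottle, tape_roll, multimeter, side_cutters, spare_board from where it was at the start of the episode above 0.02 m).
It also fails if it takes over 48 s, if anything falls off the work surface, if the arm or the gripper's body presses on something with over 40 N, if the wrist force passes 120 N, or if a joint passes its speed limit or range.

ROBOT

A 6-joint arm with a two-finger parallel gripper is mounted at the origin on the work surface. World frame = base frame: x ahead of the robot, y to its left, z up, the work surface at z = 0. Lengths are in mm, angles in degrees, forces in N, time in s.
With the tool pointing down it reaches from about 300 to 850 mm from the base axis. Payload 4.2 kg.
Tool frame: the origin (TCP) lies midway between the tips of the shut fingers; the grasp point (between the pads) lies env.hold_point_z behind it (env.hold_point_z is the distance from the TCP to the grasp point, in mm); z points along the fingers, y is the line along which they close (so a half turn about z gives the same grasp; the last joint's range is limited). The gripper opens to 91 mm and grips with 3 to 60 N. Pads are 32 mm wide; open, the fingers measure 118 mm over their backs; the gripper's body (76 mm by 178 mm) begins 60 mm behind the grasp point.
Start: joints at [-71.677, 18.312, 89.639, -0, 72.044, -1.146], TCP at [191.65, -542.138, 213.976] pointing down, gripper open.
Joint ranges: [-177.97, 177.97], [-48.28, 115.42], [12.27, 149.76], [-77.06, 257.06], [2.81, 150.46], [-146.56, 146.56]. Speed limits (degrees/s): [147.25, 147.25, 180, 180, 180, 180].

INTERFACE

Orientations are given as [roll, pitch, yaw] about the fixed x, y, z axes, in that order (R = Rz(yaw) Ry(pitch) Rx(roll)).
In Python, from workcell import env, viewer, spotter gives the robot as it stands.
- The arm moves only by the tool apply_moves, never from a script. Its arguments are lists of equal length, an entry for each row: "delta_pos": the shift along the world's x, y, z normalised to -1 to 1, where 1 is 120 mm, a list of three; "rot": the turn, a rotation vector about the world's x, y, z normalised to -1 to 1, where 1 is 1.5 rad, a list of three; "hand": the opening, from 0 (shut) to 1 (fully open). A call has 1 to 10 rows; each row is the pose to reach, as a shift and turn from the pose commanded when the call began; what a row does not reach only later rows make up. A row lasts 1/12 s, in which the tool goes at most 41.7 mm and 7.16 degrees, less where a joint would pass 70% of its speed; a pose out of reach is approached as far as the arm can. A call with a number of a shift or a turn outside -1 to 1 is refused whole. A call with a gripper value outside its range is refused whole. The fingers move at their own pace and stop on an object; "newtons" is the grip in N (left out, the last holds). Time passes only in rows, so rows that repeat a pose let the fingers close. It gives the time, the measured TCP pose, the force, the opening and the grip force at its end, in the units of the state.
- env.state(): the state, without advancing time (a new reading comes with each control period).
- viewer.grab_frame(name): name is "scene" or "top" or "wrist"; returns a dict with "pixels" (400x640x3 uint8, red, green, blue), "camera_matrix" (3x3 intrinsics, pixels), "R" (3x3) and "t" (3): a world point X has camera coordinates R X + t; the wrist camera has in their place "mount" (4x4, takes a point from camera to tool coordinates, whose origin is the TCP and whose axes are the flange's). Camera axes: x right, y down, z forward; pixel columns grow to the right and rows downward; lengths in mm; the calibration is good to about 2 mm. A picture is of the moment at which its call begins: read the wrist's pose just before it. There is no depth.
- env.job_done(): hands the job in; it is judged then, once.
Trained networks look in a picture, given as the dict that the camera call returned (one of the last four; its "shot" number tells which), for a name from the list of things; names that differ only in an ending like _2 or _b are one class to them, and where a whole thing is asked for, a point or a joint stands for the part that bears it (a point fixed in the world has none). Each returns a list of dicts, best first, with "score" (0 to 1); they miss things now and then, are a little off and sometimes report something else, mostly with a low value. They report only what shows in the picture. A call takes as long as a camera call.
- spotter.trace(picture, query): "mask" (400x640 bool, what is visible of it) and "box" ([centre column, centre row, width, height] in pixels, round what is visible of it).
- spotter.landmark_of(picture, query): "position" ([column, row] in pixels: a listed point, or the origin of a listed thing).
The state is a dict: "time_s": time; "qpos": joint angles; "qvel": joint speeds; "effort": joint torques, N m; "ee_pos": TCP position; "ee_rot": TCP orientation; "force": force on the tool from outside, world axes, zero at the start; "torque": the same for the moment, N m; "gripper_width": finger opening in mm; "gripper_force": force on a finger pad.
Only numpy, scipy, OpenCV 4.12 (cv2) and the standard library are available. Lean on these libraries where they do the work, as an engineer would, in place of code of your own. Each camera call takes 0.05 s, during which the arm holds its last target. There are 200 camera calls.

## Working session

There is one attempt and no reset: what is moved stays moved. The work goes in short steps, Python scripts to look and compute and a tool call to move; the robot and the scene stay as the last step left them, time stands still between calls to the robot, and variables do not carry over. Pictures are saved under pics/ and viewed, at most 13 in all, crops included, and the job is handed in when it is done.

Besides the shell and the picture viewer there is one more tool, called after "Call:" as name(argument=value, ...) on one line, values as JSON. apply_moves: Moves the arm, as the interface text tells. Its arguments: {"type":"object","properties":{"delta_pos":{"type":"array"},"rot":{"type":"array"},"hand":{"type":"array"},"newtons":{"type":"number"}},"required":["delta_pos","rot","hand"]}

```bash
mkdir -p pics
cat > h.py <<'E'
import numpy as np, cv2
from workcell import env, viewer, spotter
def ray(f,px):
    K=np.array(f["camera_matrix"]);R=np.array(f["R"]);t=np.array(f["t"])
    d=R.T@np.linalg.solve(K,[px[0],px[1],1.]); return -R.T@t,d
def at_z(f,px,z):
    c,d=ray(f,px); return c+d*(z-c[2])/d[2]
def save(f,n): cv2.imwrite(f"pics/{n}.png",np.array(f["pixels"])[:,:,::-1])
E
python3 - <<'E'
from h import *
s=env.state(); print(env.hold_point_z,s)
Z=dict(deck=0,chassis=0,rack=0,deck_grip=34,deck_strip=16,nut1=3,deck_hole_a=0,deck_hole_c=0,chassis_stud_a=52,chassis_stud_c=52,screwdriver=0,solder_reel=0,flux_bottle=0,tape_roll=0)
for n in ["top","scene"]:
    f=viewer.grab_frame(n); save(f,n+"0")
    print(n,"cam",-np.array(f["R"]).T@f["t"])
    for q,z in Z.items():
        for r in spotter.landmark_of(f,q)[:3]: print(q,round(r["score"],2),np.round(r["position"],1),at_z(f,r["position"],z).round(1))
E
```

```text
18.8 {'time_s': 0.0, 'qpos': array([-7.16774840e+01,  1.83504558e+01,  8.97066496e+01, -1.75959231e-03,
        7.20426755e+01, -1.14606965e+00]), 'qvel': array([ 0.00608026,  0.02710624, -0.00161739, -0.05242283, -0.01142711,
        0.08001056]), 'effort': array([ 2.52522398e-06, -4.12461019e+01, -2.31972420e+01,  7.28142844e-02,
        4.59629484e-02, -1.35850855e-04]), 'ee_pos': array([ 191.47348358, -541.64960873,  213.13050464]), 'ee_rot': array([-1.79900206e+02, -3.23158605e-04,  1.94691293e+01]), 'force': array([-0.45720212, -0.16569829, -0.39125841]), 'torque': array([ 0.04949229, -0.03411058, -0.04596357]), 'gripper_force': 0.0, 'gripper_width': 91.39849810401162}
top cam [3.86373683e+02 3.31645646e-02 1.31442815e+03]
deck 0.56 [242.7 201.8] [586.2 280.2   0. ]
chassis 0.73 [410.2 232.7] [ 466.9 -317.6    0. ]
rack 0.75 [315.9 206.5] [565.5  16.4   0. ]
deck_grip 0.57 [240.7 200.1] [587.2 280.1  34. ]
deck_strip 0.76 [238.  211.2] [550.3 293.   16. ]
deck_strip 0.42 [359.8 141.9] [ 798.5 -146.5   16. ]
nut1 0.66 [258.6 165. ] [720.9 223.8   3. ]
nut1 0.37 [430.3 273.1] [ 3
[... 962 characters left out ...]
 [710.5 224.1  16. ]
nut1 0.59 [350.1 171.1] [545.7 307.8   3. ]
deck_hole_a 0.88 [334.7 180.3] [529.8 215.2   0. ]
deck_hole_a 0.82 [375.5 178. ] [659.1 345.6   0. ]
deck_hole_c 0.88 [334.7 180.3] [529.8 215.2   0. ]
deck_hole_c 0.82 [375.5 178. ] [659.1 345.6   0. ]
chassis_stud_a 0.75 [214.5 242.9] [ 445.1 -402.6   52. ]
chassis_stud_a 0.58 [250.  227.4] [ 488.7 -261.7   52. ]
chassis_stud_c 0.75 [214.5 242.9] [ 445.1 -402.6   52. ]
chassis_stud_c 0.58 [250.  227.4] [ 488.7 -261.7   52. ]
screwdriver 0.54 [198.7 236.8] [ 333.  -395.8    0. ]
solder_reel 0.7 [370.7 194.7] [706.2 240.8   0. ]
flux_bottle 0.69 [364.5 220.1] [774.6  99.1   0. ]
tape_roll 0.56 [277.3 185.2] [357.9  26.    0. ]
```

Run:
```python
from h import *
f=viewer.grab_frame("wrist"); save(f,"w0"); print(f["mount"],f["camera_matrix"])
for q in ["chassis","chassis_stud_a"]:
    for r in spotter.landmark_of(f,q)[:5]: print(q,round(r["score"],2),np.round(r["position"],1))
im=cv2.imread("pics/top0.png"); a=cv2.resize(im[120:300,180:480],(800,480)); cv2.imwrite("pics/t0.png",a)
```

```text
[[-4.80845501e-04 -9.55244367e-01 -2.95817457e-01  8.34885133e+01]
 [ 9.99999783e-01 -3.26434544e-04 -5.71368031e-04  2.89487829e-03]
 [ 4.49231057e-04 -2.95817668e-01  9.55244317e-01 -1.69634380e+02]
 [ 0.00000000e+00  0.00000000e+00  0.00000000e+00  1.00000000e+00]] [[345.41348706   0.         320.68158323]
 [  0.         345.41348706 195.59315368]
 [  0.           0.           1.        ]]
```

View pics/t0.png

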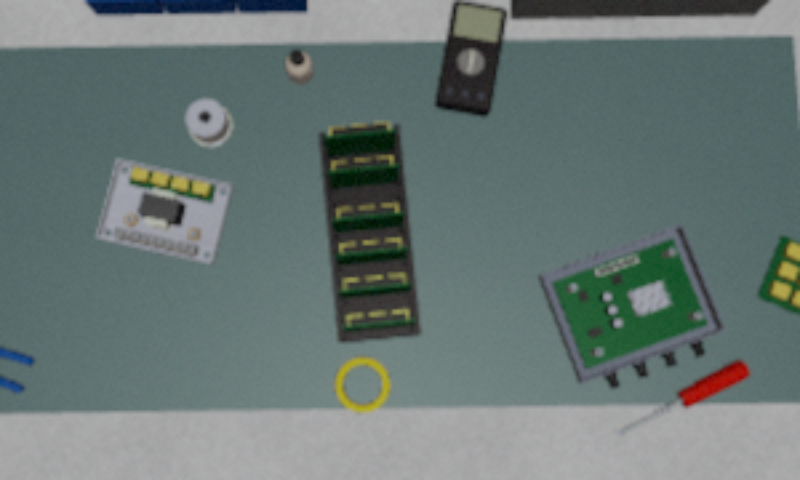

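View pics/w0.png

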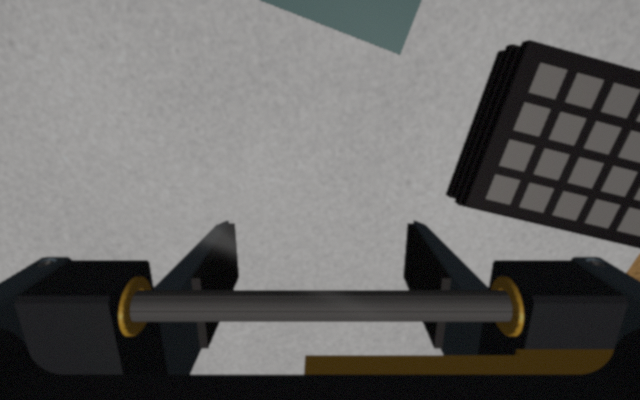

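Call:
apply_moves(delta_pos=[[0.3, 0.25, 0.3], [0.6, 0.5, 0.5], [0.9, 0.8, 0.55], [1, 0.9, 0.55], [1, 0.9, 0.55]], rot=[[0, 0, 0], [0, 0, 0], [0, 0, 0], [0, 0, 0], [0, 0, 0]], hand=[1, 1, 1, 1, 1], newtons=40)

```text
time_s: 2.07
ee_pos: [315.2, -431.2, 281.9]
ee_rot: [179.9, -0.2, 19.7]
force: [-0.5, -0.1, -0.8]
gripper_width: 91.4
gripper_force: 0.0
```

Call:
apply_moves(delta_pos=[[0.3, 0.25, 0], [0.6, 0.5, 0], [0.9, 0.8, 0], [1, 0.85, 0], [1, 0.85, 0], [1, 0.85, 0], [1, 0.85, 0]], rot=[[0, 0, 0], [0, 0, 0], [0, 0, 0], [0, 0, 0], [0, 0, 0], [0, 0, 0], [0, 0, 0]], hand=[1, 1, 1, 1, 1, 1, 1])

```text
time_s: 2.65
ee_pos: [431.1, -332.5, 279.7]
ee_rot: [180.0, 0.1, 19.5]
force: [0.6, -0.7, 0.2]
gripper_width: 91.5
gripper_force: 0.0
```

```bash
cat >> h.py <<'E'
from scipy.spatial.transform import Rotation as Ro
def wrist():
    s=env.state(); f=viewer.grab_frame("wrist")
    T=np.eye(4); T[:3,:3]=Ro.from_euler("xyz",s["ee_rot"],degrees=True).as_matrix(); T[:3,3]=s["ee_pos"]
    M=np.linalg.inv(T@np.array(f["mount"])); f["R"]=M[:3,:3]; f["t"]=M[:3,3]; return s,f
def look(f,Z,n=4):
    for q,z in Z.items():
        for r in spotter.landmark_of(f,q)[:n]: print(q,round(r["score"],2),np.round(r["position"],1),at_z(f,r["position"],z).round(1))
E
python3 - <<'E'
from h import *
s,f=wrist(); print(s["time_s"],s["ee_pos"],s["ee_rot"],s["qvel"].round(2)); save(f,"w1")
look(f,dict(chassis=0,chassis_stud_a=52,chassis_stud_c=52),6)
E
```

```text
2.65 [ 431.14539451 -332.5483407   279.74361399] [1.79996173e+02 6.22738116e-02 1.94832312e+01] [-1.39 -0.26  0.1   0.06 -0.2   0.13]
chassis_stud_a 0.72 [271.2  97.8] [ 482.2 -256.2   52. ]
chassis_stud_a 0.65 [389.  174.4] [ 445.2 -413.    52. ]
chassis_stud_c 0.72 [271.2  97.8] [ 482.2 -256.2   52. ]
chassis_stud_c 0.65 [389.  174.4] [ 445.2 -413.    52. ]
```

View pics/w1.png

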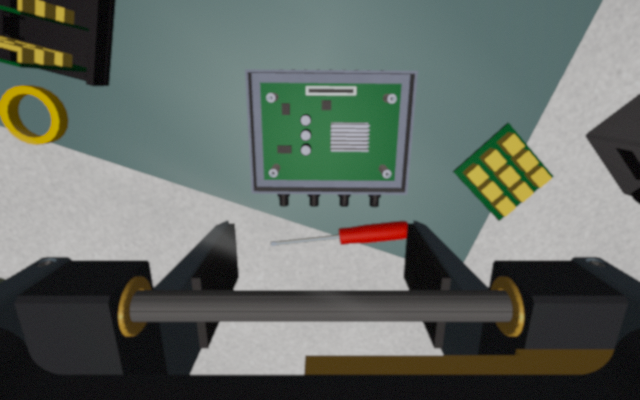

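```bash
cat >> h.py <<'E'
from scipy.optimize import least_squares
def fit4(f,px,z,xy):  # px in order of xy local pts, returns x,y,yaw, residual per point
    W=np.array([at_z(f,p,z)[:2] for p in px]); xy=np.array(xy,float)
    def r(p):
        c,s=np.cos(p[2]),np.sin(p[2]); return (xy@np.array([[c,s],[-s,c]])+p[:2]-W).ravel()
    o=least_squares(r,[*W.mean(0),0]); return np.array([o.x[0],o.x[1],np.degrees(o.x[2])]),np.abs(o.fun).max()
ST=[(44,69),(44,-69),(-44,69),(-44,-69)]
def refine(im,px,w=7,thr=None):
    g=cv2.cvtColor(im,cv2.COLOR_RGB2GRAY).astype(float); out=[]
    sat=im.max(2).astype(float)-im.min(2)
    for x,y in px:
        x0,y0=int(round(x)),int(round(y)); p=g[y0-w:y0+w+1,x0-w:x0+w+1]-0.8*sat[y0-w:y0+w+1,x0-w:x0+w+1]
        p=np.clip(p-np.percentile(p,75)*0.5-p.max()*0.25,0,None); yy,xx=np.mgrid[-w:w+1,-w:w+1]
        out.append((x0+(p*xx).sum()/p.sum(),y0+(p*yy).sum()/p.sum()))
    return np.array(out)
E
python3 - <<'E'
from h import *
s,f=wrist(); im=np.array(f["pixels"])
p=refine(im,[(270.5,97.5),(391,98),(273,173),(387,173.5)]); print(p.round(1))
for z in (42,47,52):print(z,fit4(f,p,z,ST))
v=cv2.resize(im[60:220,220:440,::-1],(792,576),interpolation=cv2.INTER_CUBIC)
for q in p: cv2.drawMarker(v,tuple(int(a) for a in ((q-[220,60]+.5)*3.6)),(0,0,255),0,12)
cv2.imwrite("pics/w1c.png",v)
E
```

```text
[[269.9  97. ]
 [390.7  97.7]
 [272.7 172.2]
 [385.9 173.1]]
42 (array([ 462.60695806, -333.08892887,   18.93732349]), np.float64(0.4496070704260262))
47 (array([ 463.18188449, -332.749307  ,   18.93731976]), np.float64(1.4197918998319778))
52 (array([ 463.75681092, -332.40968513,   18.93732285]), np.float64(2.3899790171612096))
```

View pics/w1c.png

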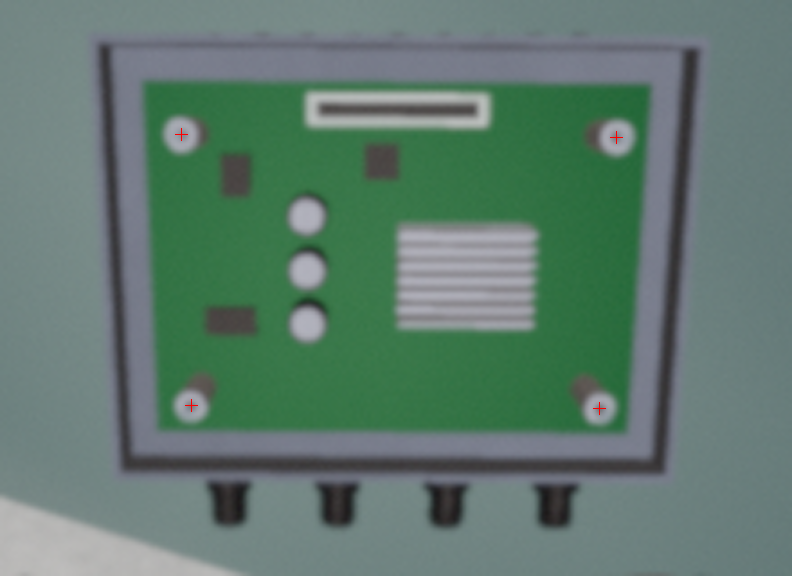

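Call:
apply_moves(delta_pos=[[0.06, 0.33, 0], [0.12, 0.66, 0], [0.18, 1, 0]], rot=[[0, 0, 0], [0, 0, 0], [0, 0, 0]], hand=[1, 1, 1])

```text
time_s: 3.15
ee_pos: [452.8, -212.1, 279.9]
ee_rot: [180.0, -0.0, 19.2]
force: [0.5, -0.2, -0.4]
gripper_width: 91.0
gripper_force: 0.0
```

Call:
apply_moves(delta_pos=[[0.06, 0.33, 0], [0.12, 0.66, 0], [0.18, 1, 0]], rot=[[0, 0, 0], [0, 0, 0], [0, 0, 0]], hand=[1, 1, 1])

```text
time_s: 3.4
ee_pos: [474.6, -91.2, 280.2]
ee_rot: [180.0, -0.0, 19.4]
force: [1.3, -0.2, 0.2]
gripper_width: 91.3
gripper_force: 0.0
```

Call:
apply_moves(delta_pos=[[0.06, 0.33, 0], [0.12, 0.66, 0], [0.18, 1, 0]], rot=[[0, 0, -0.04], [0, 0, -0.08], [0, 0, -0.12]], hand=[1, 1, 1])

```text
time_s: 3.65
ee_pos: [496.4, 28.9, 280.3]
ee_rot: [180.0, -0.0, 8.9]
force: [1.3, -0.4, -0.3]
gripper_width: 91.3
gripper_force: 0.0
```

Call:
apply_moves(delta_pos=[[0.06, 0.33, 0], [0.12, 0.66, 0], [0.18, 1, 0]], rot=[[0, 0, -0.04], [0, 0, -0.08], [0, 0, -0.12]], hand=[1, 1, 1])

```text
time_s: 3.9
ee_pos: [518.1, 149.0, 280.3]
ee_rot: [180.0, -0.0, -1.4]
force: [-0.1, -0.5, 0.7]
gripper_width: 91.1
gripper_force: 0.0
```

Call:
apply_moves(delta_pos=[[0.06, 0.33, 0], [0.12, 0.66, 0], [0.18, 1, 0]], rot=[[0, 0, -0.04], [0, 0, -0.08], [0, 0, -0.12]], hand=[1, 1, 1])

```text
time_s: 4.15
ee_pos: [539.9, 269.0, 280.2]
ee_rot: [180.0, -0.0, -11.7]
force: [1.1, 0.1, 0.4]
gripper_width: 90.8
gripper_force: 0.0
```

Call:
apply_moves(delta_pos=[[0.03, 0.1, 0], [0.06, 0.2, 0], [0.06, 0.2, 0], [0.06, 0.2, 0], [0.06, 0.2, 0]], rot=[[0, 0, 0], [0, 0, 0], [0, 0, 0], [0, 0, 0], [0, 0, 0]], hand=[1, 1, 1, 1, 1])

```text
time_s: 4.57
ee_pos: [546.9, 290.1, 280.2]
ee_rot: [179.9, -0.0, -11.6]
force: [0.4, -0.0, -0.3]
gripper_width: 91.5
gripper_force: 0.0
```

Run:
```python
from h import *
s,f=wrist(); print(s["time_s"],s["ee_pos"],s["ee_rot"],s["qpos"].round(1)); save(f,"w2")
look(f,dict(deck=0,deck_grip=34,deck_strip=16,deck_hole_a=0,nut1=3,rack=0),6)
```

```text
4.5667 [546.88906763 290.08508183 280.16622131] [ 1.79947231e+02 -8.42148038e-04 -1.15593791e+01] [ 26.9  20.7  76.7  -0.   82.7 128.5]
deck 0.96 [315.4 117. ] [596.1 286.4   0. ]
deck_grip 0.87 [317.6 125.2] [588.8 284.8  34. ]
deck_strip 0.61 [314.6 151. ] [556.4 295.5  16. ]
deck_hole_a 0.93 [260.4  82.4] [650.8 344.4   0. ]
deck_hole_a 0.83 [366.1 154.6] [535.4 231.    0. ]
nut1 0.63 [280.  134.6] [583.9 335.3   3. ]
nut1 0.6 [352.6 136.5] [562.7 244.4   3. ]
rack 0.76 [533.1 101.4] [559.9  14.2   0. ]
```

View pics/w2.png

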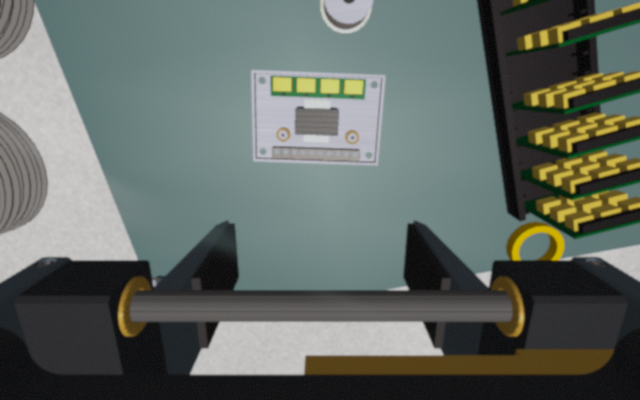

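Run:
```python
from h import *
s,f=wrist(); im=np.array(f["pixels"]); hs=im[:,:,1].astype(float)-im[:,:,0]
out=[]
for x,y in [(262,80),(374,83),(263,152),(369,155)]:
    w=5;p=hs[y-w:y+w+1,x-w:x+w+1]; p=np.clip(p-np.median(p)-.3*(p.max()-np.median(p)),0,None); yy,xx=np.mgrid[-w:w+1,-w:w+1]
    out.append((x+(p*xx).sum()/p.sum(),y+(p*yy).sum()/p.sum()))
p=np.array(out);print(p.round(1))
for z in (0,3):print(z,fit4(f,p,z,ST))
v=cv2.resize(im[60:180,235:400,::-1],(792,576),interpolation=cv2.INTER_CUBIC)
for q in p: cv2.drawMarker(v,tuple(int(a) for a in ((q-[235,60]+.5)*4.8)),(0,0,255),0,12)
cv2.imwrite("pics/w2c.png",v)
```

```text
[[263.1  79.8]
 [374.8  84.1]
 [263.9 150.6]
 [369.2 154.6]]
0 (array([594.05114593, 285.16817648, -13.68622454]), np.float64(0.1888007149172779))
3 (array([594.28186867, 285.09587508, -13.68622495]), np.float64(0.3624624181840659))
```

View pics/w2c.png

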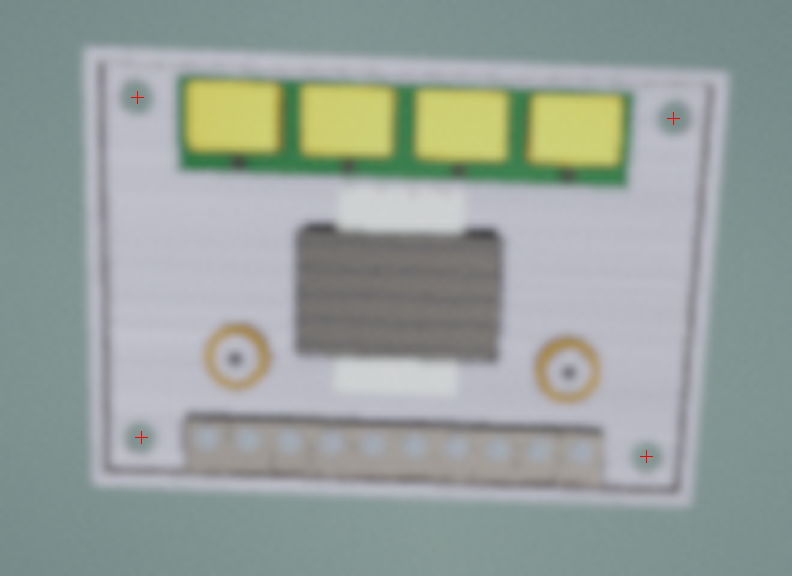

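Call:
apply_moves(delta_pos=[[0.2, -0.02, -0.25], [0.39, -0.05, -0.5], [0.39, -0.05, -0.8], [0.39, -0.05, -1], [0.39, -0.05, -1], [0.39, -0.05, -1]], rot=[[0, 0, -0.01], [0, 0, -0.025], [0, 0, -0.025], [0, 0, -0.025], [0, 0, -0.025], [0, 0, -0.025]], hand=[0.8, 0.8, 0.8, 0.8, 0.8, 0.8])

```text
time_s: 5.47
ee_pos: [593.2, 285.6, 159.1]
ee_rot: [179.9, 0.1, -13.6]
force: [0.7, 0.2, 0.7]
gripper_width: 72.8
gripper_force: 0.0
```

Call:
apply_moves(delta_pos=[[0, 0, -0.2], [0, 0, -0.4], [0, 0, -0.6], [0, 0, -0.7], [0, 0, -0.7], [0, 0, -0.7], [0, 0, -0.7], [0, 0, -0.7]], rot=[[0, 0, 0], [0, 0, 0], [0, 0, 0], [0, 0, 0], [0, 0, 0], [0, 0, 0], [0, 0, 0], [0, 0, 0]], hand=[0.8, 0.8, 0.8, 0.8, 0.8, 0.8, 0.8, 0.8])

```text
time_s: 6.13
ee_pos: [595.0, 286.5, 78.3]
ee_rot: [-179.9, -0.2, -13.6]
force: [-0.2, -0.1, -0.1]
gripper_width: 73.0
gripper_force: 0.0
```

Run:
```python
from h import *
s=env.state(); print(s["ee_pos"],s["ee_rot"],s["gripper_width"])
```

```text
[594.98937805 286.52426035  78.3098409 ] [-179.85692381   -0.18854623  -13.61315434] 73.00015112864253
```

Call:
apply_moves(delta_pos=[[0, 0, -0.1], [0, 0, -0.2], [0, 0, -0.3], [0, 0, -0.4], [0, 0, -0.49], [0, 0, -0.49], [0, 0, -0.49], [0, 0, -0.49], [0, 0, -0.49]], rot=[[0, 0, 0], [0, 0, 0], [0, 0, 0], [0, 0, 0], [0, 0, 0], [0, 0, 0], [0, 0, 0], [0, 0, 0], [0, 0, 0]], hand=[0.8, 0.8, 0.8, 0.8, 0.8, 0.8, 0.8, 0.8, 0.8])

```text
time_s: 6.88
ee_pos: [594.2, 286.1, 17.8]
ee_rot: [-180.0, -0.1, -13.6]
force: [-0.8, -0.1, 0.1]
gripper_width: 73.3
gripper_force: 0.0
```

Call:
apply_moves(delta_pos=[[0, 0, 0], [0, 0, 0], [0, 0, 0], [0, 0, 0], [0, 0, 0], [0, 0, 0], [0, 0, 0], [0, 0, 0], [0, 0, 0], [0, 0, 0]], rot=[[0, 0, 0], [0, 0, 0], [0, 0, 0], [0, 0, 0], [0, 0, 0], [0, 0, 0], [0, 0, 0], [0, 0, 0], [0, 0, 0], [0, 0, 0]], hand=[0.65, 0.6, 0.57, 0.54, 0.5, 0.45, 0.4, 0.4, 0.4, 0.4], newtons=50)

```text
time_s: 7.72
ee_pos: [593.7, 285.6, 17.5]
ee_rot: [180.0, -0.0, -13.6]
force: [-0.6, -2.2, 4.4]
gripper_width: 49.7
gripper_force: 50.0
```

Call:
apply_moves(delta_pos=[[0, 0, 0.02], [0, 0, 0.06], [0, 0, 0.12], [0, 0, 0.2], [0, 0, 0.3], [0, 0, 0.4], [0, 0, 0.47], [0, 0, 0.5], [0, 0, 0.5], [0, 0, 0.5]], rot=[[0, 0, 0], [0, 0, 0], [0, 0, 0], [0, 0, 0], [0, 0, 0], [0, 0, 0], [0, 0, 0], [0, 0, 0], [0, 0, 0], [0, 0, 0]], hand=[0.4, 0.4, 0.4, 0.4, 0.4, 0.4, 0.4, 0.4, 0.4, 0.4])

```text
time_s: 8.55
ee_pos: [593.5, 285.8, 77.4]
ee_rot: [180.0, -0.0, -13.6]
force: [-0.6, -0.3, -7.3]
gripper_width: 49.7
gripper_force: 50.0
```

Call:
apply_moves(delta_pos=[[0, 0, 0.03], [0, 0, 0.1], [0, 0, 0.2], [0, 0, 0.32], [0, 0, 0.45], [0, 0, 0.58], [0, 0, 0.71], [0, 0, 0.84], [0, 0, 0.94], [0, 0, 0.98]], rot=[[0, 0, 0], [0, 0, 0], [0, 0, 0], [0, 0, 0], [0, 0, 0], [0, 0, 0], [0, 0, 0], [0, 0, 0], [0, 0, 0], [0, 0, 0]], hand=[0.4, 0.4, 0.4, 0.4, 0.4, 0.4, 0.4, 0.4, 0.4, 0.4])

```text
time_s: 9.38
ee_pos: [594.8, 286.4, 198.3]
ee_rot: [-179.8, -0.2, -13.6]
force: [0.5, -0.1, -6.3]
gripper_width: 49.9
gripper_force: 50.0
```

Run:
```python
from h import *
s,f=wrist(); print(s["time_s"],s["ee_pos"],s["ee_rot"],s["force"],s["torque"],s["gripper_width"]); save(f,"w3")
look(f,dict(deck_hole_a=170,nut1=173))
s=viewer.grab_frame("scene"); v=np.array(s["pixels"])[110:230,260:460,::-1]
cv2.imwrite("pics/w3c.png",np.vstack([cv2.resize(np.array(f["pixels"])[:,:,::-1],(480,300)),cv2.resize(v,(480,288))]))
```

```text
9.3833 [594.7840715  286.38092662 198.29974949] [-179.81569767   -0.24020744  -13.62030076] [ 0.53996055 -0.1431607  -6.33451506] [ 0.03590167 -0.04871807 -0.00059267] 49.8953340364752
deck_hole_a 0.88 [197.3 163.2] [652.6 346.3 170. ]
nut1 0.52 [320.4 314.4] [537.7 300.3 173. ]
```

View pics/w3c.png

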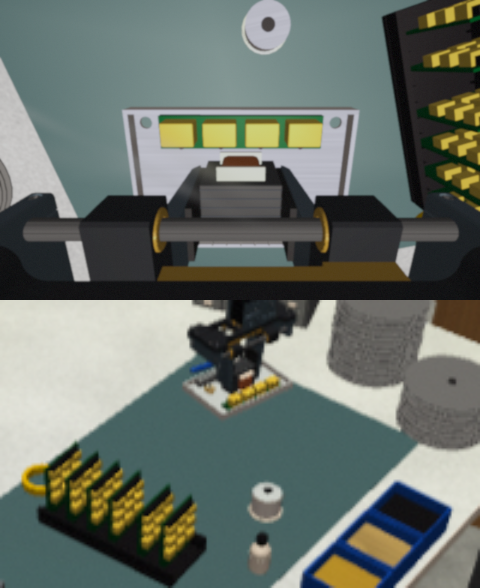

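Call:
apply_moves(delta_pos=[[-0.005, -0.02, 0], [-0.01, -0.06, 0], [-0.025, -0.12, 0], [-0.04, -0.2, 0], [-0.06, -0.3, 0], [-0.09, -0.42, 0], [-0.12, -0.56, 0], [-0.15, -0.7, 0], [-0.18, -0.85, 0], [-0.21, -1, 0]], rot=[[0, 0, 0], [0, 0, 0.002], [0, 0, 0.006], [0, 0, 0.012], [0, 0, 0.02], [0, 0, 0.03], [0, 0, 0.04], [0, 0, 0.052], [0, 0, 0.064], [0, 0, 0.076]], hand=[0.4, 0.4, 0.4, 0.4, 0.4, 0.4, 0.4, 0.4, 0.4, 0.4])

```text
time_s: 10.42
ee_pos: [567.7, 164.0, 194.8]
ee_rot: [180.0, 0.0, -7.0]
force: [0.1, -0.2, -8.2]
gripper_width: 49.6
gripper_force: 50.0
```

Call:
apply_moves(delta_pos=[[-0.03, -0.14, 0], [-0.06, -0.29, 0], [-0.09, -0.43, 0], [-0.12, -0.57, 0], [-0.15, -0.71, 0], [-0.18, -0.86, 0], [-0.21, -1, 0]], rot=[[0, 0, 0.011], [0, 0, 0.022], [0, 0, 0.033], [0, 0, 0.044], [0, 0, 0.055], [0, 0, 0.066], [0, 0, 0.076]], hand=[0.4, 0.4, 0.4, 0.4, 0.4, 0.4, 0.4])

```text
time_s: 11.0
ee_pos: [542.3, 44.0, 194.9]
ee_rot: [180.0, 0.0, -0.5]
force: [0.8, 0.0, -7.5]
gripper_width: 50.1
gripper_force: 50.0
```

Call:
apply_moves(delta_pos=[[-0.03, -0.14, 0], [-0.06, -0.29, 0], [-0.09, -0.43, 0], [-0.12, -0.57, 0], [-0.15, -0.71, 0], [-0.18, -0.86, 0], [-0.21, -1, 0]], rot=[[0, 0, 0.011], [0, 0, 0.022], [0, 0, 0.033], [0, 0, 0.044], [0, 0, 0.055], [0, 0, 0.066], [0, 0, 0.076]], hand=[0.4, 0.4, 0.4, 0.4, 0.4, 0.4, 0.4])

```text
time_s: 11.58
ee_pos: [517.0, -75.8, 195.0]
ee_rot: [180.0, 0.0, 6.0]
force: [-0.4, -0.8, -6.6]
gripper_width: 49.6
gripper_force: 50.0
```

Call:
apply_moves(delta_pos=[[-0.03, -0.14, 0], [-0.06, -0.29, 0], [-0.09, -0.43, 0], [-0.12, -0.57, 0], [-0.15, -0.71, 0], [-0.18, -0.86, 0], [-0.21, -1, 0]], rot=[[0, 0, 0.011], [0, 0, 0.022], [0, 0, 0.033], [0, 0, 0.044], [0, 0, 0.055], [0, 0, 0.066], [0, 0, 0.076]], hand=[0.4, 0.4, 0.4, 0.4, 0.4, 0.4, 0.4])

```text
time_s: 12.17
ee_pos: [491.6, -195.6, 195.0]
ee_rot: [180.0, 0.0, 12.5]
force: [-0.7, -0.0, -6.5]
gripper_width: 49.7
gripper_force: 50.0
```

Call:
apply_moves(delta_pos=[[-0.03, -0.14, 0], [-0.06, -0.28, 0], [-0.09, -0.42, 0], [-0.12, -0.56, 0], [-0.15, -0.69, 0], [-0.175, -0.8, 0], [-0.195, -0.89, 0], [-0.205, -0.95, 0], [-0.21, -0.99, 0], [-0.21, -1, 0]], rot=[[0, 0, 0.011], [0, 0, 0.022], [0, 0, 0.033], [0, 0, 0.044], [0, 0, 0.055], [0, 0, 0.064], [0, 0, 0.07], [0, 0, 0.074], [0, 0, 0.075], [0, 0, 0.075]], hand=[0.4, 0.4, 0.4, 0.4, 0.4, 0.4, 0.4, 0.4, 0.4, 0.4])

```text
time_s: 13.0
ee_pos: [467.1, -314.9, 194.8]
ee_rot: [180.0, 0.0, 18.9]
force: [0.3, -0.0, -6.6]
gripper_width: 49.8
gripper_force: 50.0
```

Call:
apply_moves(delta_pos=[[0, 0, 0], [0, 0, 0], [0, 0, 0], [0, 0, 0]], rot=[[0, 0, 0], [0, 0, 0], [0, 0, 0], [0, 0, 0]], hand=[0.4, 0.4, 0.4, 0.4])

```text
time_s: 13.33
ee_pos: [467.8, -313.6, 194.8]
ee_rot: [-180.0, -0.0, 19.0]
force: [-0.6, -1.7, -7.1]
gripper_width: 49.8
gripper_force: 50.0
```

Run:
```python
from h import *
for i in range(2):
    s,f=wrist(); print(s["time_s"],s["ee_pos"],s["ee_rot"],s["force"],s["gripper_width"])
save(f,"w4")
z=s["ee_pos"][2]-17.2
look(f,dict(deck_hole_a=z,nut1=z+3,chassis_stud_a=42))
im=np.array(f["pixels"])
hs=im[:,:,1].astype(float)-im[:,:,0]
c=viewer.grab_frame("scene"); v=np.array(c["pixels"])[170:280,150:330,::-1]
cv2.imwrite("pics/w4c.png",np.vstack([cv2.resize(im[:,:,::-1],(480,300)),cv2.resize(v,(480,293))]))
```

```text
13.3333 [ 467.76464834 -313.57172342  194.7800742 ] [-1.79990308e+02 -1.57769989e-03  1.89942216e+01] [-0.62029189 -1.69821079 -7.08038399] 49.80483653567232
13.3833 [ 467.77058463 -313.65196116  194.78592428] [-1.79995746e+02  4.29616455e-04  1.89938376e+01] [-0.20990034  0.62726214 -6.33141067] 50.001998644774254
deck_hole_a 0.75 [196.3 164.1] [ 486.9 -234.5  177.6]
chassis_stud_a 0.6 [267.8 146.2] [ 481.9 -256.3   42. ]
```

View pics/w4c.png

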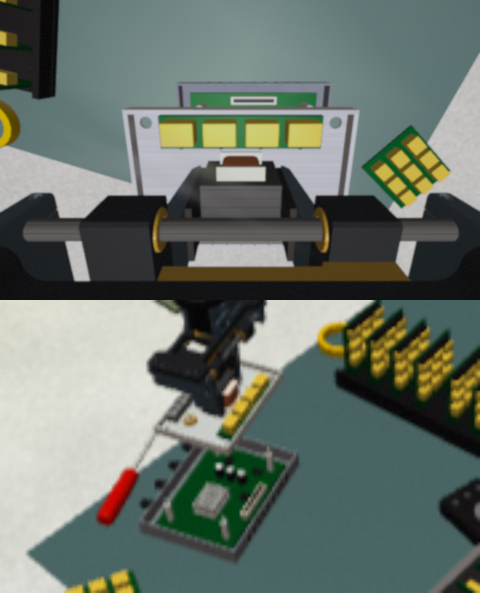

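```bash
cat > m.py <<'E'
from h import *
def holes(f,s,px):
    im=np.array(f["pixels"]);g=im.astype(float).sum(2)/3;out=[]
    for x,y in px:
        w=11;p=g[y-w:y+w+1,x-w:x+w+1]; p=np.clip(np.median(p)-p-12,0,None); yy,xx=np.mgrid[-w:w+1,-w:w+1]; p[xx**2+yy**2>100]=0
        out.append((x+(p*xx).sum()/p.sum(),y+(p*yy).sum()/p.sum()))
    out=np.array(out); T=Ro.from_euler("xyz",s["ee_rot"],degrees=True).as_matrix()
    for q in out:
        for dz in (0,1.5,3): print(q.round(1),dz,(T.T@(at_z(f,q,s["ee_pos"][2]-17.2+dz)-s["ee_pos"])).round(1))
    return out
if __name__=="__main__":
    s,f=wrist(); o=holes(f,s,[(194,163),(448,163)])
    im=np.array(f["pixels"])[:,:,::-1].copy()
    for q in o: im[int(round(q[1])),int(round(q[0]))]=(0,0,255)
    cv2.imwrite("pics/w5.png",np.hstack([cv2.resize(im[145:180,a:a+40],(400,350),interpolation=0) for a in (175,430)]))
E
python3 m.py
```

```text
[193.5 163.4] 0 [ 44.2 -70.1  17.2]
[193.5 163.4] 1.5 [ 44.5 -69.5  15.7]
[193.5 163.4] 3 [ 44.8 -69.   14.2]
[447.6 163.4] 0 [44.2 69.7 17.2]
[447.6 163.4] 1.5 [44.5 69.2 15.7]
[447.6 163.4] 3 [44.8 68.6 14.2]
```

View pics/w5.png

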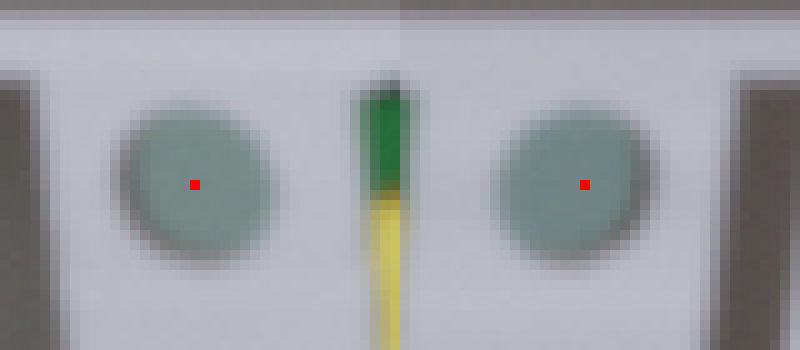

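Call:
apply_moves(delta_pos=[[-0.005, -0.02, -0.02], [-0.015, -0.06, -0.08], [-0.03, -0.11, -0.17], [-0.04, -0.145, -0.27], [-0.046, -0.162, -0.37], [-0.046, -0.162, -0.47], [-0.046, -0.162, -0.57], [-0.046, -0.162, -0.65], [-0.046, -0.162, -0.69], [-0.046, -0.162, -0.71]], rot=[[0, 0, 0], [0, 0, 0], [0, 0, 0], [0, 0, 0], [0, 0, 0], [0, 0, 0], [0, 0, 0], [0, 0, 0], [0, 0, 0], [0, 0, 0]], hand=[0.4, 0.4, 0.4, 0.4, 0.4, 0.4, 0.4, 0.4, 0.4, 0.4])

```text
time_s: 14.52
ee_pos: [461.4, -333.5, 108.1]
ee_rot: [-179.9, 0.1, 18.9]
force: [-0.1, 1.1, -6.4]
gripper_width: 49.7
gripper_force: 50.0
```

Call:
apply_moves(delta_pos=[[0, 0, -0.03], [0, 0, -0.08], [0, 0, -0.13], [0, 0, -0.17], [0, 0, -0.2], [0, 0, -0.2], [0, 0, -0.2], [0, 0, -0.2], [0, 0, -0.2], [0, 0, -0.2]], rot=[[0, 0, 0], [0, 0, 0], [0, 0, 0], [0, 0, 0], [0, 0, 0], [0, 0, 0], [0, 0, 0], [0, 0, 0], [0, 0, 0], [0, 0, 0]], hand=[0.4, 0.4, 0.4, 0.4, 0.4, 0.4, 0.4, 0.4, 0.4, 0.4])

```text
time_s: 15.35
ee_pos: [462.3, -333.7, 85.9]
ee_rot: [180.0, -0.0, 19.0]
force: [-0.9, -0.1, -6.9]
gripper_width: 50.1
gripper_force: 50.0
```

Run:
```python
from h import *
s,f=wrist(); print(s["time_s"],s["ee_pos"],s["ee_rot"],s["force"],s["qvel"].round(2),s["gripper_width"])
im=np.array(f["pixels"])[:,:,::-1].copy()
# predicted stud axis points (z 42, 52) for chassis estimate
K=np.array(f["camera_matrix"]); a=np.radians(18.94); C=np.array([462.6,-333.1])
for lx,ly in ST[:2]:
    xy=C+[np.cos(a)*lx-np.sin(a)*ly,np.sin(a)*lx+np.cos(a)*ly]
    for z in (42,52):
        p=K@(f["R"]@[*xy,z]+f["t"]); print(z,(p[:2]/p[2]).round(1))
u=np.hstack([cv2.resize(im[140:190,x:x+60],(390,325),interpolation=cv2.INTER_CUBIC) for x in (165,418)])
c=viewer.grab_frame("scene"); v=cv2.resize(np.array(c["pixels"])[190:275,165:305,::-1],(420,255),interpolation=cv2.INTER_CUBIC)
t=viewer.grab_frame("top"); w=cv2.resize(np.array(t["pixels"])[180:270,370:490,::-1],(340,255),interpolation=cv2.INTER_CUBIC)
out=np.zeros((580,780,3),np.uint8); out[:325,:780]=u; out[325:,:420]=v; out[325:,420:760]=w
cv2.imwrite("pics/w6.png",out)
```

```text
15.35 [ 462.32872658 -333.73826711   85.90809623] [ 1.79960795e+02 -2.32781551e-02  1.89544406e+01] [-0.87263656 -0.07734594 -6.93735815] [-0.09 -0.    0.04  0.17 -0.   -0.08] 50.09661612785058
42 [209.4 154.1]
52 [204.3 157.2]
42 [430.6 154.1]
52 [435.7 157.1]
```

View pics/w6.png

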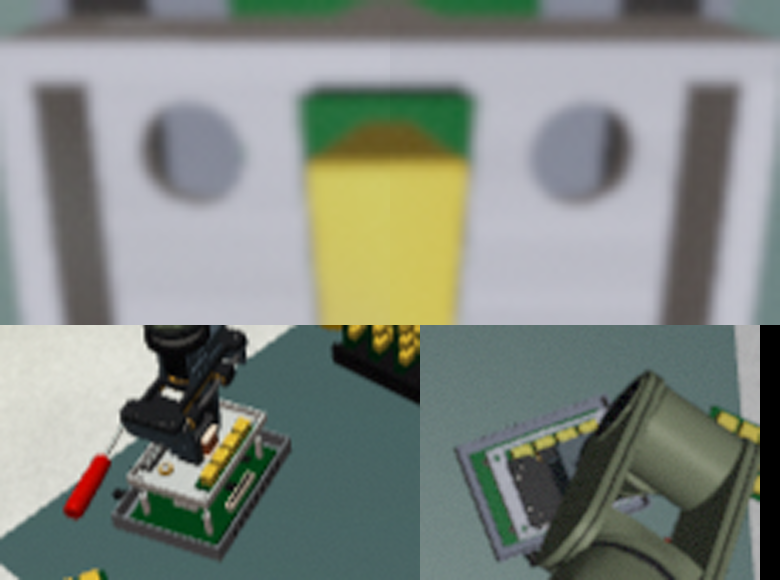

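Run:
```python
from h import *
a=np.radians(18.94); C=np.array([462.6,-333.1]); P=[]
for n in ("top","scene"):
    f=viewer.grab_frame(n); K=np.array(f["camera_matrix"]); im=cv2.imread(f"pics/{n}0.png")[:,:,::-1].copy()
    px=[]
    for lx,ly in ST:
        xy=C+[np.cos(a)*lx-np.sin(a)*ly,np.sin(a)*lx+np.cos(a)*ly]
        p=K@(np.array(f["R"])@[*xy,45]+f["t"]); px.append(p[:2]/p[2])
    px=np.array(px); r=refine(im,px,3); print(n,px.round(1).tolist(),r.round(1).tolist(),fit4(f,r,44,ST))
    x0,y0=px.min(0).astype(int)-15; v=cv2.resize(im[y0:y0+70,x0:x0+90,::-1],(720,560),interpolation=cv2.INTER_CUBIC)
    for q in px: cv2.drawMarker(v,tuple(int(b) for b in (q-[x0,y0]+.5)*8),(0,0,255),0,14)
    P.append(cv2.resize(v,(400,311)))
cv2.imwrite("pics/w7.png",np.hstack(P))
```

```text
top [[394.5, 227.8], [431.7, 214.3], [403.9, 252.1], [441.5, 238.4]] [[394.6, 227.4], [432.8, 213.5], [404.1, 251.6], [441.9, 237.6]] (array([ 464.72108811, -335.00254488,   18.92121142]), np.float64(2.2268637589886566))
scene [[250.4, 226.6], [233.4, 252.1], [230.3, 220.7], [212.4, 245.5]] [[250.1, 227.4], [233.2, 252.7], [230.0, 221.8], [212.4, 245.8]] (array([ 463.87662625, -335.55397595,   18.77345444]), np.float64(2.012199792669378))
```

View pics/w7.png

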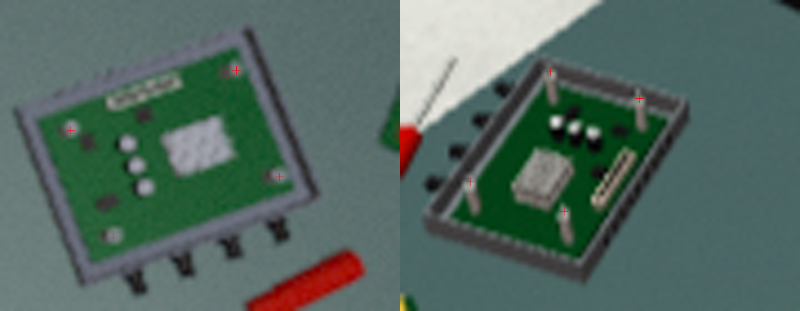

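Call:
apply_moves(delta_pos=[[0.003, -0.003, -0.02], [0.007, -0.005, -0.04], [0.007, -0.005, -0.05], [0.007, -0.005, -0.05], [0.007, -0.005, -0.05], [0.007, -0.005, -0.05], [0.007, -0.005, -0.05], [0.007, -0.005, -0.05], [0.007, -0.005, -0.05], [0.007, -0.005, -0.05]], rot=[[0, 0, 0], [0, 0, 0], [0, 0, 0], [0, 0, 0], [0, 0, 0], [0, 0, 0], [0, 0, 0], [0, 0, 0], [0, 0, 0], [0, 0, 0]], hand=[0.4, 0.4, 0.4, 0.4, 0.4, 0.4, 0.4, 0.4, 0.4, 0.4])

```text
time_s: 16.43
ee_pos: [463.0, -334.2, 79.7]
ee_rot: [180.0, -0.0, 19.0]
force: [0.1, -0.0, -7.0]
gripper_width: 50.1
gripper_force: 50.0
```

Run:
```python
from h import *
s=env.state(); print(s["ee_pos"],s["ee_rot"],s["qvel"].round(2),s["gripper_force"],s["force"]); print(env.job_done())
```

```text
[ 462.99180612 -334.20368237   79.65237002] [ 1.79987327e+02 -3.89494770e-03  1.89546088e+01] [ 0.03 -0.02 -0.14 -0.06 -0.01  0.01] 49.99785661697388 [ 9.68693588e-02 -8.50633047e-04 -6.97842023e+00]
the job is handed in; nothing more can be done
None
```

I handed the job in at 16.4 s with the deck held level and still over the chassis. By my measurements its holes are within about 2–3 mm of the studs and its underside is about 1 cm above the tips. Hand-in gave no verdict, and I didn't take a clear look at both nuts at the end.

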